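Open the child-safe detergent tablet tub

ROBOT

A 6-joint arm with a two-finger parallel gripper is mounted at the origin on the work surface. World frame = base frame: x ahead of the robot, y to its left, z up, the work surface at z = 0. Lengths are in mm, angles in rad, forces in N, time in s.
With the tool pointing down it reaches from about 325 to 925 mm from the base axis. Payload 3.1 kg.
Tool frame: the origin (TCP) lies at the very end of the fingers, on their centre line; the grasp point (between the pads) lies 19 mm behind it; z points along the fingers, y is the line along which they close (so a half turn about z gives the same grasp; the last joint's range is limited). The gripper opens to 85 mm and grips with 20 to 120 N. Pads are 22 mm wide; open, the fingers measure 114 mm over their backs; the gripper's body (76 mm by 85 mm) begins 54 mm behind the grasp point. The pads swing forward as they close: fully open they stand 13 mm farther back than shut.
Start: joints at [0.999, 0.217, 1.613, -0, 1.311, -0.112], TCP at [277.34, 560.109, 231.3] pointing down, gripper open.
Joint ranges: [-2.75, 2.75], [-0.78, 2.1], [0.31, 2.55], [-1.13, 4.27], [0.13, 2.63], [-2.58, 2.58]. Speed limits (rad/s): [2.79, 2.79, 3.14, 3.14, 3.14, 3.14].

INTERFACE

Orientations are given as a rotation vector (axis times angle).
In Python, from workcell import ctrl, viewer, ticket gives the robot as it stands.
- The arm moves only by the tool arm_command, never from a script. Its argument "rows" is a list of rows, each a list of 5 numbers: the shift along the tool's x, y, z normalised to -1 to 1, where 1 is 0.75 m, then the turn about the tool's z normalised to -1 to 1, where 1 is 360 degrees, then the opening, from 0 (shut) to 1 (fully open). In form: [[tx, ty, tz, yaw, jaw], ...]. A call has exactly 10 rows; each row is the pose to reach, as a shift and turn from the pose commanded when the call began, along the tool's axes at that moment, turning the shorter way round; what a row does not reach only later rows make up. A row lasts 1/8 s, in which the tool goes at most 62.5 mm and 10.7 degrees, less where a joint would pass 70% of its speed; a pose out of reach is approached as far as the arm can. A call with a number of a shift or a turn outside -1 to 1 is refused whole. A call with a gripper value outside its range is refused whole. The fingers move at their own pace and stop on an object; "newtons" is the grip in N (left out, the last holds). Time passes only in rows, so rows that repeat a pose let the fingers close, or fill a call up. It gives the time, the measured TCP pose, the force, the opening and the grip force at its end, in the units of the state.
- ctrl.read_state(): the state, without advancing time (a new reading comes with each control period).
- viewer.capture(name): name is "side" or "top" or "wrist"; returns the picture (480x640x3 uint8, red, green, blue); there is no depth.
- viewer.camera_params(name): a dict with "K" (3x3 intrinsics, pixels), "distortion" ([k1, k2, p1, p2, k3] as OpenCV has them; the pictures are not rectified), "R" (3x3) and "t" (3): a world point X has camera coordinates R X + t. Camera axes: x right, y down, z forward; pixel columns grow to the right and rows downward; lengths in mm; the calibration is good to about 2 mm. A picture is of the moment at which its call begins: read the wrist's pose just before it. camera_params takes no time and is no camera call; for the wrist camera it gives the pose at the moment of the call.
- ticket.hand_in(): hands the job in; it is judged then, once.
The state is a dict: "clock": time; "qpos": joint angles; "joint_vel": joint speeds; "joint_torque": joint torques, N m; "tcp_pos": TCP position; "ee_rot": TCP orientation; "contact_force": force on the tool from outside, world axes, zero at the start; "wrist_torque": the same for the moment, N m; "opening": finger opening in mm; "grip_force": force on a finger pad.
Only numpy, scipy, OpenCV 4.12 (cv2) and the standard library are available. Lean on these libraries where they do the work, as an engineer would, in place of code of your own. Each camera call takes 0.05 s, during which the arm holds its last target. There are 200 camera calls.

TASK

Open the blue tub of laundry tablets: squeeze both orange side tabs of the white safety cap inward and, keeping them squeezed, turn the cap anticlockwise (seen from above) until it comes up against the stop you can feel in the thread, then lift it straight off without forcing or wrenching it. Set the cap down gently, right way up, flat inside the square steel tray and let go of it. Leave the other things on the counter where they are.

Things in the scene. Friction and masses are not known exactly. Their poses are not given: they have to be found in the camera images.
- tub: blue round tub, diameter 110 mm, screwed to the counter on a 150 mm square steel base plate; it cannot move. Origin: centre of its underside, z up. Flat shoulder at z = 110 mm. Closed, the cap's origin is on the tub's axis at z = 112 mm and the cap's axes point as the tub's within 3 degrees
- collar (a point): centre of the top edge of the tub's latch collar, a ring on the shoulder (inner radius 29.5, outer 34 mm, 8 mm high, top at tub z = 118 mm) around the cap's lower rim, with one notch 36 degrees wide at the tub's +y and one at -y, in which the feet of the cap's tabs sit
- neck (a point): top centre of the tub's neck (radius 19.3 mm, tub z = 150 mm), under the cap. Hidden quarter-turn threads end differently on each tub: turned anticlockwise from closed, the cap meets a hard stop after 23 to 86 degrees and lifts off only in the last 7 degrees before it. Under the thread it has 1.5 mm of lift play. Over 40 N between cap and tub (0.9 N m on the stop) breaks it
- cap: white round safety cap, outer diameter 54 mm, 42 mm high, about 95 g, hollow from below. Origin: centre of its lower rim, z up. Orange squeeze tabs stand out at its +y and -y sides. On the neck it has about 1.2 mm of play sideways. It stands flat on its lower rim
- tab_left (a joint): how far the tab on the cap's +y side is pushed in: 0 = out (latched), 0.0045 m = fully in. Spring: 4 N at rest, 12 N fully in; a firm grip (30 to 40 N) holds the cap without wobble. Its foot, below the pad, sits in the collar's notch and blocks the turn until the tab is in by about 3 mm
- tab_right (a joint): the same for the tab on the cap's -y side
- tab_left_pad (a point): middle of the outer face of the +y tab's pad, 25 mm above the cap's lower rim. Pad 24 mm wide, from 12 to 38 mm above the rim; face 32.5 mm from the cap's axis when out, 28 mm when fully in (65 mm across both tabs when out, 56 mm when squeezed)
- tab_right_pad (a point): the same for the tab on the cap's -y side
- tray: square steel tray, loose, 140 x 140 mm, 14 mm high, walls 4 mm, floor about 4 mm thick, 0.6 kg. Origin: centre of its underside, z up
- peg_box: grey open box, 130 x 130 x 35 mm, with clothes pegs (bystander; tray and peg box stand left and right of the tub, either way round). Origin: centre of its underside
- scoop_cup: clear measuring cup, diameter 56, height 50 mm (bystander). Origin: centre of its underside
- softener: white bottle with blue cap, diameter 72, height 190 mm (bystander). Origin: centre of its underside
- stain_jar: white jar with green lid, diameter 68, height 90 mm (bystander). Origin: centre of its underside
- sheet_box: cardboard box 70 x 160 x 60 mm (bystander). Origin: centre of its underside
- lint_brush: wooden lint brush lying on the counter (bystander)
- tokens: stack of brass tokens, diameter 26, height 19 mm (bystander)
There are look-alikes about, which are no part of the job. Leave any green or yellow look-alike of the cap alone.

How it is judged (in metres and radians):
On the way, in this order (a step that is already met when the one before it is completed fails the run):
1. both tabs squeezed in (by more than 3 mm) with the cap still closed on its neck (value of joint each of tab_left, tab_right above 0.003 m and distance between cap and tub below 0.117 m and angle between the x axis of cap and the x axis of tub, either way round below 0.25 rad), for 0.1 s.
2. cap turned more than 17 degrees while still down on the neck (angle between the x axis of cap and the x axis of tub, either way round above 0.3 rad and z of cap in the frame of tub below 0.117 m and horizontal distance between cap and tub below 0.006 m), for 0.1 s.
3. cap lifted clear of the neck (z of cap in the frame of tub above 0.152 m), for 0.1 s.
At the end, for the whole second after the job is handed in: The cap stands right way up (within 5 degrees) flat on the floor of the steel tray, wholly inside its walls, released and at rest (horizontal distance between cap and tray below 0.046 m and z of cap in the frame of tray between 0 and 0.009 m and angle between cap's own z axis and vertical below 0.08 rad and linear speed of cap below 0.02 m/s and contact force between the fingers and cap below 0.1 N); the robot touches nothing.
It fails at once if the cap is forced on its neck: more than 40 N between cap and tub (contact force between cap and tub above 40 N).
It fails at once if the cap is dropped or banged into the tray: more than 30 N between cap and tray (contact force between cap and tray above 30 N).
It fails at once if a bystander is moved by more than 20 mm (distance of any of peg_box, scoop_cup, softener, stain_jar, sheet_box, lint_brush, tokens from where it was at the start of the episode above 0.02 m).
It also fails if it takes over 72 s, if anything falls off the work surface, if the arm or the gripper's body presses on something with over 40 N, if the wrist force passes 120 N, or if a joint passes its speed limit or range.

## Working session

There is one attempt and no reset: what is moved stays moved. The work goes in short steps, Python scripts to look and compute and a tool call to move; the robot and the scene stay as the last step left them, time stands still between calls to the robot, and variables do not carry over. Pictures are saved under pics/ and viewed, at most 10 in all, crops included, and the job is handed in when it is done.

Besides the shell and the picture viewer there is one more tool, called after "Emit:" as name(argument=value, ...) on one line, values as JSON. arm_command: Moves the arm, as the interface text tells. Its arguments: {"type":"object","properties":{"rows":{"type":"array"},"newtons":{"type":"number"}},"required":["rows"]}

```bash
mkdir -p pics
python3 - <<'E'
from workcell import ctrl, viewer
import cv2,numpy as np
print(ctrl.read_state())
for n in("top","side"):
    im=viewer.capture(n); cv2.imwrite(f"pics/{n}0.png",im[:,:,::-1]); p=viewer.camera_params(n); print(n,p)
E
```

```text
{'clock': 0.0, 'qpos': array([ 9.98762230e-01,  2.17769391e-01,  1.61494487e+00, -5.46379441e-06,
        1.31128088e+00, -1.12202225e-01]), 'joint_vel': array([ 0.00087646,  0.0004957 , -0.00042549, -0.00028561,  0.00014924,
        0.00203295]), 'joint_torque': array([ 1.33924226e-03, -3.96858144e+01, -3.03847539e+01, -1.36904323e-04,
        9.87676758e-03,  7.89685863e-07]), 'tcp_pos': array([276.91101128, 559.39646333, 229.95320885]), 'ee_rot': array([-0.71577021, -3.05814199,  0.00355698]), 'contact_force': array([-0.56596951, -0.34250519,  0.70019185]), 'wrist_torque': array([-0.03759843, -0.06016696, -0.01892103]), 'grip_force': 0.0, 'opening': 85.23148473900561}
top {'K': array([[484.5858937 ,   0.        , 323.56784079],
       [  0.        , 484.5858937 , 237.59646186],
       [  0.        ,   0.        ,   1.        ]]), 'distortion': array([-0.13091216,  0.        ,  0.        ,  0.        ,  0.        ]), 'R': array([[-0.02378384, -0.99966724,  0.00998651],
       [-0.99586114,  0.0228144 , -0.08797779],
       [ 0.08772068, -0.01203763, -0.99607238]]), 't': array([  -9.09530768,  573.95091348, 1087.28725505])}
side {'K': array([[478.8421875 ,   0.        , 319.91932274],
       [  0.        , 478.8421875 , 239.67200941],
       [  0.        ,   0.        ,   1.        ]]), 'distortion': array([-0.11193772,  0.        ,  0.        ,  0.        ,  0.        ]), 'R': array([[ 0.80056649, -0.59902964, -0.0160245 ],
       [-0.31629069, -0.39968805, -0.86035438],
       [ 0.50897297,  0.69383929, -0.50944436]]), 't': array([-455.09679263,  275.96251677,  936.55070557])}
```

View pics/top0.png

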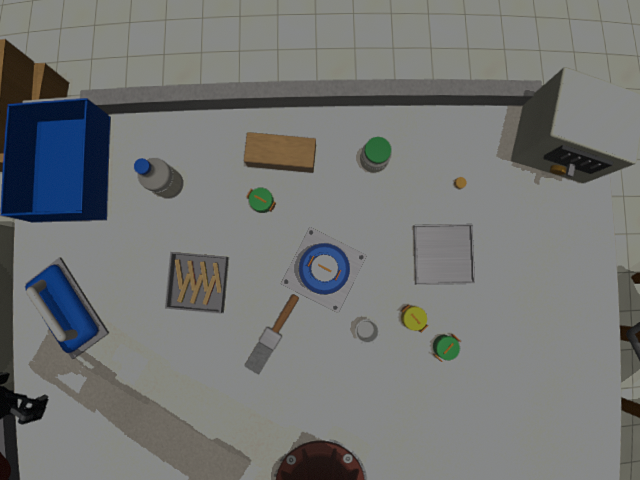

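View pics/side0.png

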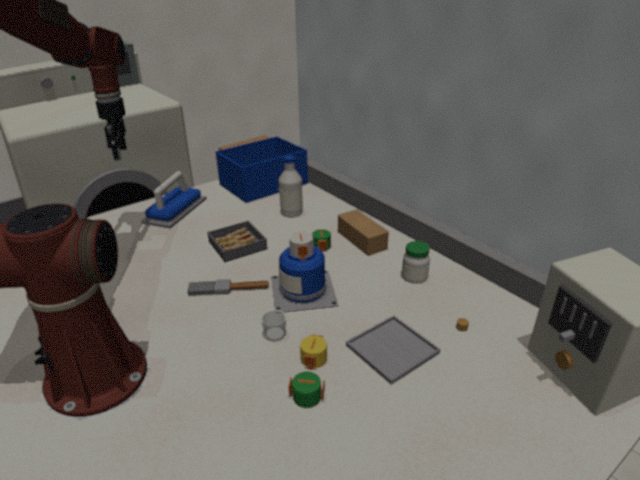

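The top view shows the tub with its white cap at about (324,268). The tray is at (443,254), the peg box at (197,282), and the look-alikes at (261,200), (415,319) and (447,348). Next I'll zoom in and measure.

```bash
cat > h.py <<'E'
import cv2,numpy as np
from workcell import ctrl, viewer
def ray(p,uv):
    uv=np.asarray(uv,float).reshape(-1,1,2)
    n=cv2.undistortPoints(uv,p["K"],p["distortion"]).reshape(-1,2)
    d=np.c_[n,np.ones(len(n))]@p["R"]; return -p["R"].T@p["t"],d
def plane(p,uv,z):
    c,d=ray(p,uv); return c+d*((z-c[2])/d[:,2])[:,None]
def big(m): return max(cv2.findContours(m.astype(np.uint8),0,cv2.CHAIN_APPROX_NONE)[0],key=cv2.contourArea)
E
python3 - <<'E'
from h import *
im=cv2.imread("pics/top0.png"); p=viewer.camera_params("top"); s=cv2.imread("pics/side0.png")
a=cv2.resize(im[220:320,274:374],(500,500),interpolation=cv2.INTER_CUBIC)
b=cv2.resize(s[215:315,253:353],(300,300),interpolation=cv2.INTER_CUBIC)
o=np.zeros((500,800,3),np.uint8);o[:,:500]=a;o[:300,500:]=b;cv2.imwrite("pics/z.png",np.clip(o*1.6,0,255).astype(np.uint8))
hsv=cv2.cvtColor(im,cv2.COLOR_BGR2HSV);H,S,V=cv2.split(hsv)
def win(m,x0,x1,y0,y1):
    r=np.zeros_like(m);r[y0:y1,x0:x1]=m[y0:y1,x0:x1];return r
blue=win((H>100)&(H<130)&(S>120),285,365,235,310); c=big(blue); (ce,ax,an)=cv2.fitEllipse(c)
print("blue",ce,ax,plane(p,[ce],110))
# inside: cap white
fill=np.zeros_like(H);cv2.drawContours(fill,[c],-1,1,-1)
w=(fill>0)&(S<60)&(V>130); c=big(w);ce,ax,an=cv2.fitEllipse(cv2.convexHull(c)); print("white",ce,ax,plane(p,[ce],154))
w=(fill>0)&(H>3)&(H<22)&(S>100)
n,l,st,cen=cv2.connectedComponentsWithStats(w.astype(np.uint8));
for i in range(1,n):
    if st[i,4]>3:
        q=np.argwhere(l==i)[:,::-1].astype(float); 
        print("orange",st[i],cen[i],plane(p,[cen[i]],154), plane(p,[cen[i]],137)); 
        if len(q)>8:
            P=plane(p,q,154)[:,:2];u,sv,vt=np.linalg.svd(P-P.mean(0));print(" dir",np.degrees(np.arctan2(vt[0,1],vt[0,0]))%180,sv)
print("V tray",im[250,443],im[230,416],im[200,443], "plate",im[240,315],im[225,300])
E
```

```text
blue (323.793701171875, 268.42529296875) (49.20079040527344, 49.49351119995117) [[500.83444184 -20.39189036 110.        ]]
white (324.24798583984375, 267.59796142578125) (25.226531982421875, 25.590452194213867) [[501.41371115 -20.86341949 154.        ]]
orange [308 256   6  10  19] [310.52631579 260.94736842] [[515.48934876   6.54342474 154.        ]] [[516.17496677   6.81487025 137.        ]]
 dir 149.97735160206497 [26.86222592  4.49724882]
orange [318 264  13   8  28] [324.14285714 267.5       ] [[501.61637678 -20.65587783 154.        ]] [[502.06124356 -20.85644838 137.        ]]
 dir 59.827979474986776 [44.42488395  5.83060612]
orange [335 270   6  10  16] [337.5625 274.75  ] [[486.35132344 -47.38433618 154.        ]] [[486.53128085 -48.04875178 137.        ]]
 dir 150.96353196637793 [25.38034646  3.31797834]
V tray [123 123 125] [117 116 117] [135 135 134] plate [126 126 126] [135 134 132]
```

View pics/z.png

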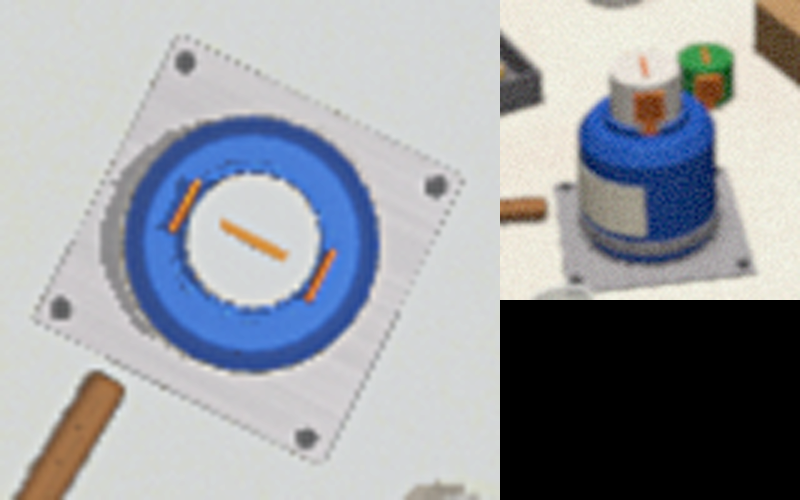

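The zoom shows the orange pads at pixels (310.5,261) and (337.6,274.7), with the stripe along the same line. The tab axis therefore runs at about 60° in the world frame, with the cap at about (501,-21). I'll get the plate bolts and tray next, and work out the first move.

```bash
cat >> h.py <<'E'
from scipy.spatial.transform import Rotation as Ro
def rel(target,ang=None):
    "shift (normalised) in tool axes and yaw from measured pose to target; ang = world angle of tool y (deg)"
    s=ctrl.read_state();M=Ro.from_rotvec(s["ee_rot"]).as_matrix()
    a=np.degrees(np.arctan2(M[1,1],M[0,1]))
    print("tcp",s["tcp_pos"].round(1),"yang",a.round(2),"tilt",M[:,2].round(4),"q6",s["qpos"][5].round(3),"F",s["contact_force"].round(1),"T",s["wrist_torque"].round(3),"open",s["opening"].round(1),"clk",s["clock"])
    print("shift",(M.T@(np.array(target)-s["tcp_pos"])/750).round(4),"" if ang is None else ("yaw",-((ang-a+180)%360-180)/360))
E
python3 - <<'E'
from h import *
im=cv2.imread("pics/top0.png"); p=viewer.camera_params("top");g=cv2.cvtColor(im,cv2.COLOR_BGR2GRAY)
B=[]
for x,y in [(311,232.4),(361,257),(335,307.6),(286,281.6)]:
    x0,y0=int(x)-4,int(y)-4;w=np.clip(115-g[y0:y0+9,x0:x0+9].astype(float),0,None);Y,X=np.mgrid[0:9,0:9]
    B.append((x0+(w*X).sum()/w.sum(),y0+(w*Y).sum()/w.sum()))
P=plane(p,B,8)[:,:2];print("bolts",P,P.mean(0))
print("sides",[np.linalg.norm(P[i]-P[i-1]).round(1) for i in range(4)],[np.degrees(np.arctan2(*(P[i]-P[i-1])[::-1])).round(2)%90 for i in range(4)])
T=plane(p,[(413.5,225),(472.5,224.5),(473.5,283),(415,283)],14);print("tray",T,T.mean(0))
rel([501.2,-20.7,300],-119.5)
E
```

```text
bolts [[ 589.20447054    7.19709629]
 [ 528.06306018 -108.32452539]
 [ 412.86240413  -44.63622497]
 [ 475.66198729   67.77584149]] [501.44798054 -19.49695315]
sides [np.float64(128.7), np.float64(130.7), np.float64(131.6), np.float64(128.8)] [np.float64(61.92), np.float64(62.11), np.float64(61.06), np.float64(60.81)]
tray [[ 599.34450257 -233.74072918   14.        ]
 [ 597.57584682 -375.17072596   14.        ]
 [ 459.89921942 -370.91445664   14.        ]
 [ 464.08382853 -232.04403507   14.        ]] [ 530.22584934 -302.96748671   14.        ]Traceback (most recent call last):
  File "<stdin>", line 10, in <module>
  File "h.py", line 15, in rel
    print("tcp",s["tcp_pos"].round(1),"yang",a.round(2),"tilt",M[:,2].round(4),"q6",s["qpos"][5].round(3),"F",s["contact_force"].round(1),"T",s["wrist_torque"].round(3),"open",s["opening"].round(1),"clk",s["clock"])
                                                                                                                                                                                ^^^^^^^^^^^^^^^^^^
AttributeError: 'float' object has no attribute 'round'
```

Emit:
arm_command(rows=[[-0.061,-0.056,-0.03,0.025,1],[-0.122,-0.112,-0.06,0.05,1],[-0.184,-0.169,-0.093,0.075,1],[-0.245,-0.225,-0.093,0.1,1],[-0.306,-0.281,-0.093,0.125,1],[-0.367,-0.337,-0.093,0.15,1],[-0.428,-0.393,-0.093,0.175,1],[-0.49,-0.45,-0.093,0.2,1],[-0.551,-0.506,-0.093,0.225,1],[-0.612,-0.562,-0.093,0.25,1]], newtons=20)

```text
clock: 1.35
tcp_pos: [498.1, -13.9, 300.7]
ee_rot: [-2.673, -1.649, -0.0]
contact_force: [0.0, 0.2, 0.2]
opening: 85.3
grip_force: 0.0
```

```bash
sed -i 's/s\["opening"\].round(1)/s["opening"],"grip",s["grip_force"]/' h.py; python3 -c "
from h import *
rel([501.2,-20.5,300],-118.5)"
```

```text
tcp [498.1 -13.9 300.7] yang -26.66 tilt [-1.e-04  4.e-04 -1.e+00] q6 0.296 F [0.  0.2 0.2] T [ 0.054 -0.05   0.011] open 85.30242745788969 grip 0.0 clk 1.35
shift [-0.006   0.0076  0.0009] ('yaw', np.float64(0.2551152720186187))
```

Emit:
arm_command(rows=[[0,0,0,0.028,1],[0,0,0,0.056,1],[0,0,0,0.084,1],[0,0,0,0.112,1],[0,0,0,0.14,1],[0,0,0,0.168,1],[0,0,0,0.196,1],[0,0,0,0.224,1],[0,0,0,0.25,1],[0,0,0,0.256,1]])

```text
clock: 2.6
tcp_pos: [497.6, -11.9, 300.4]
ee_rot: [3.044, -0.776, -0.002]
contact_force: [-0.8, 0.2, 0.1]
opening: 85.6
grip_force: 0.0
```

Run:
```python
from h import *
rel([501.2,-20.5,220],-118.5)
p=viewer.camera_params("wrist");im=viewer.capture("wrist")[:,:,::-1].copy();cv2.imwrite("pics/w1.png",im);rel([501.2,-20.5,220],-118.5)
print(p)
```

```text
tcp [497.6 -11.9 300.4] yang -118.62 tilt [-1.2e-03  2.0e-04 -1.0e+00] q6 1.905 F [-0.8  0.2  0.1] T [-0.033  0.02  -0.016] open 85.56474965614035 grip 0.0 clk 2.6
shift [0.0099 0.0077 0.1072] ('yaw', np.float64(-0.0003297837796346749))
tcp [497.6 -11.9 300.4] yang -118.62 tilt [-1.2e-03  2.0e-04 -1.0e+00] q6 1.905 F [-0.4  0.3  0.6] T [ 0.034 -0.02  -0.008] open 85.61236665967505 grip 0.0 clk 2.65
shift [0.0099 0.0077 0.1072] ('yaw', np.float64(-0.00034380908096972955))
{'K': array([[367.44480868,   0.        , 316.28844247],
       [  0.        , 367.44480868, 243.64497113],
       [  0.        ,   0.        ,   1.        ]]), 'distortion': array([-0.03615417,  0.        ,  0.        ,  0.        ,  0.        ]), 'R': array([[-4.79231077e-01, -8.77688657e-01,  4.42186787e-04],
       [-8.39646698e-01,  4.58606203e-01,  2.90987582e-01],
       [-2.55599289e-01,  1.39079011e-01, -9.56726728e-01]]), 't': array([225.28319355, 364.5056602 , 573.27410918])}
```

View pics/w1.png

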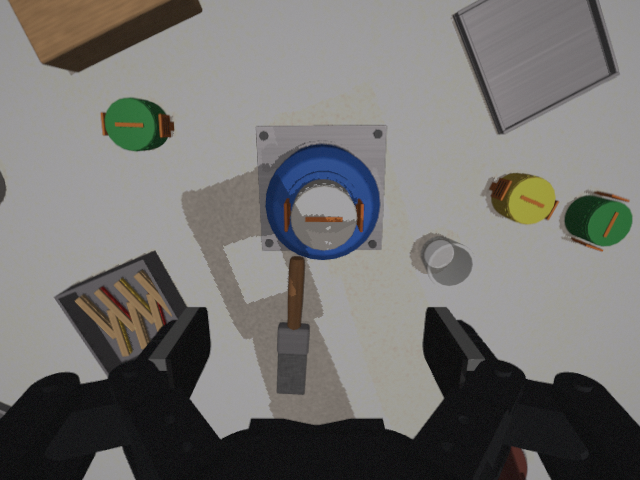

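The wrist view shows the cap's stripe at (323,219), the pads at (286,216) and (362,216), and the plate bolts around them. I'll triangulate from these.

Run:
```python
from h import *
im=cv2.imread("pics/w1.png"); p=viewer.camera_params("wrist");H,S,V=cv2.split(cv2.cvtColor(im,cv2.COLOR_BGR2HSV))
m=((H>3)&(H<22)&(S>130)).astype(np.uint8);m[:170]=0;m[245:]=0;m[:,:275]=0;m[:,375:]=0
n,l,st,cen=cv2.connectedComponentsWithStats(m)
pt=viewer.camera_params("top")
for i in range(1,n):
    if st[i,4]>8:
        q=np.argwhere(l==i)[:,::-1].astype(float);P=plane(p,q,154 if 300<cen[i][0]<345 else 137)[:,:2];u,sv,vt=np.linalg.svd(P-P.mean(0))
        print(st[i],cen[i],P.mean(0),"dir",np.degrees(np.arctan2(vt[0,1],vt[0,0]))%180,sv, "top of pad",plane(p,[q[q[:,1]<q[:,1].min()+4].mean(0)],150))
# triangulate stripe with top view
c1,d1=ray(p,[[cen[i] for i in range(1,n) if st[i,4]>8 and 300<cen[i][0]<345][0]]);c2,d2=ray(pt,[[324.14,267.5]])
A=np.c_[d1[0],-d2[0]];k=np.linalg.lstsq(A,c2-c1,rcond=None)[0];print("stripe tri",c1+k[0]*d1[0],c2+k[1]*d2[0])
g=cv2.cvtColor(im,cv2.COLOR_BGR2GRAY);B=[]
for x,y in [(263,135),(377,133),(372,243),(268,242)]:
    w=np.clip(95-g[y-8:y+9,x-8:x+9].astype(float),0,None);Y,X=np.mgrid[-8:9,-8:9];B.append((x+(w*X).sum()/w.sum(),y+(w*Y).sum()/w.sum()))
P=plane(p,B,8)[:,:2];print("bolts",B,P,P.mean(0));print([np.linalg.norm(P[i]-P[i-1]).round(1) for i in range(4)],[np.degrees(np.arctan2(*(P[i]-P[i-1])[::-1])).round(2)%90 for i in range(4)])
```

```text
[284 199   6  33 147] [286.40816327 213.56462585] [514.49034004   4.69544387] dir 148.28447480056212 [86.6320802  14.96075082] top of pad [[525.39775638  -3.23022316 150.        ]]
[356 200   7  32 161] [359.55279503 214.60869565] [483.95007771 -49.33607033] dir 155.41486746794735 [90.56121203 17.40004219] top of pad [[496.80265595 -53.86567512 150.        ]]
[306 217  36   5 178] [323.30898876 219.02247191] [498.98296468 -22.12461377] dir 61.132366386556 [110.358025    15.44667868] top of pad [[498.51720433 -21.91291043 150.        ]]
stripe tri [500.46328142 -22.77423683 160.92779226] [501.43523589 -20.56842066 160.92721529]
bolts [(np.float64(263.35043352601156), np.float64(135.3612716763006)), (np.float64(377.3235499650594), np.float64(133.5101327742837)), (np.float64(369.3772363913209), np.float64(241.01751046821468)), (np.float64(269.5472273004266), np.float64(241.18829981718466))] [[ 586.43616399    5.10322416]
 [ 526.1122637  -109.64034242]
 [ 416.10203488  -45.12938638]
 [ 474.95841522   63.05566887]] [500.90221945 -21.65270894]
[np.float64(125.6), np.float64(129.6), np.float64(127.5), np.float64(123.2)] [np.float64(62.53), np.float64(62.269999999999996), np.float64(59.610000000000014), np.float64(61.45)]
```

Emit:
arm_command(rows=[[0.005,0.005,0.0,0,1],[0.0093,0.0091,0.02,0,1],[0.0093,0.0091,0.06,0,1],[0.0093,0.0091,0.1,0,1],[0.0093,0.0091,0.14,0,1],[0.0093,0.0091,0.17,0,1],[0.0093,0.0091,0.19,0,1],[0.0093,0.0091,0.2,0,1],[0.0093,0.0091,0.2,0,1],[0.0093,0.0091,0.2,0,1]])

```text
clock: 3.9
tcp_pos: [501.7, -21.4, 152.1]
ee_rot: [-3.045, 0.773, -0.003]
contact_force: [-0.5, 0.7, 0.5]
opening: 85.0
grip_force: 0.0
```

Run:
```python
from h import *
rel([500.5,-21.2,119],-118.5)
p=viewer.camera_params("wrist");im=viewer.capture("wrist")[:,:,::-1].copy();cv2.imwrite("pics/w2.png",im)
pt=viewer.camera_params("top");t=viewer.capture("top")[:,:,::-1].copy();cv2.imwrite("pics/t2.png",t)
H,S,V=cv2.split(cv2.cvtColor(im,cv2.COLOR_BGR2HSV))
m=((H>3)&(H<22)&(S>130)).astype(np.uint8)
n,l,st,cen=cv2.connectedComponentsWithStats(m)
for i in range(1,n):
    if st[i,4]>60: 
        q=np.argwhere(l==i)[:,::-1].astype(float);P=plane(p,q,154)[:,:2];u,sv,vt=np.linalg.svd(P-P.mean(0))
        print(st[i],cen[i],P.mean(0),"dir",np.degrees(np.arctan2(vt[0,1],vt[0,0]))%180)
w=((S<60)&(V>110)).astype(np.uint8)
```

```text
tcp [501.7 -21.4 152.1] yang -118.5 tilt [ 1.9e-03 -4.0e-04 -1.0e+00] q6 1.886 F [-0.5  0.7  0.5] T [0.031 0.037 0.004] open 84.97804996277718 grip 0.0 clk 3.9
shift [-0.0017  0.0005  0.0441] ('yaw', np.float64(1.7679583133182556e-06))
[ 61 118  36  36 896] [ 77.09151786 135.07924107] [606.95817559  19.85828419] dir 123.52379434527487
[  0 131  38   8 230] [ 18.36521739 134.49565217] [618.38792868  39.62576206] dir 60.25290125537944
[560 211  44  38 979] [581.25638407 227.78651685] [ 482.41282707 -134.83313222] dir 49.54740893325987
[615 240  25  16 155] [627.58064516 247.1483871 ] [ 464.96323021 -149.94077108] dir 39.32654675727167
[241 267  19  68 787] [248.62388818 297.71918679] [519.97452962  -2.12309215] dir 142.0980895093383
[371 268  20  68 758] [381.4182058  298.59102902] [493.12477371 -50.74234097] dir 160.0620832890509
[280 313  71  10 644] [315.15062112 317.08850932] [498.92552684 -22.33760225] dir 61.115134444645776
[270 355  20  64 911] [278.53457739 386.83863886] [475.65830127   9.28979675] dir 149.48079484894112
```

View pics/w2.png

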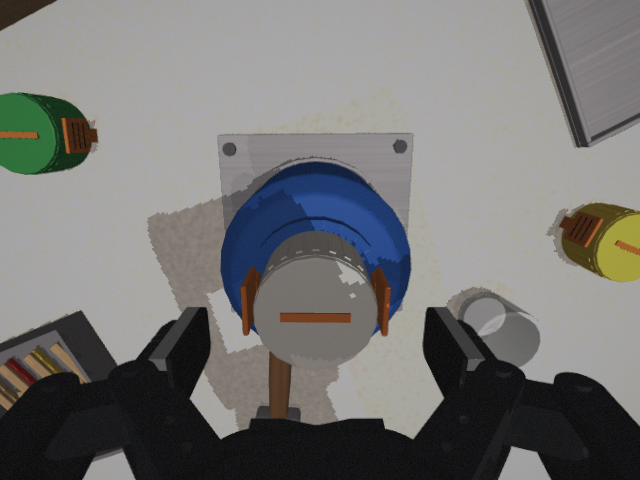

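The wrist view shows the cap centred between the fingers (stripe at (315,317), fingers symmetric about x=316). I'll check the wrist calibration against the finger pads, and pick out the finger tips.

Run:
```python
from h import *
s=ctrl.read_state();M=Ro.from_rotvec(s["ee_rot"]).as_matrix();p=viewer.camera_params("wrist")
for z in(-13,-10,-30):
  X=np.array([[x,y,z] for y in(-42.5,42.5) for x in(-11,11)])@M.T+s["tcp_pos"]
  uv=cv2.projectPoints(X,cv2.Rodrigues(p["R"])[0],p["t"],p["K"],p["distortion"])[0].reshape(-1,2);print(z,uv.round(1).tolist())
print("cam centre in tool",(M.T@(-p["R"].T@p["t"]-s["tcp_pos"])).round(1),(p["R"]@M).round(3).tolist())
im=cv2.imread("pics/w2.png")
o=cv2.resize(np.clip(im[280:420,130:250]*2.5,0,255).astype(np.uint8),None,fx=4,fy=4,interpolation=cv2.INTER_CUBIC)
cv2.imwrite("pics/f.png",o)
```

```text
-13 [[204.9, 349.8], [199.7, 300.3], [414.9, 349.8], [419.6, 300.3]]
-10 [[207.0, 345.7], [201.9, 297.0], [413.1, 345.7], [417.5, 297.0]]
-30 [[191.5, 376.2], [184.7, 322.0], [426.9, 376.3], [432.8, 322.0]]
cam centre in tool [  73.     2.6 -142. ] [[-0.0, 1.0, -0.0], [-0.957, -0.0, -0.29], [-0.29, -0.0, 0.957]]
```

View pics/f.png

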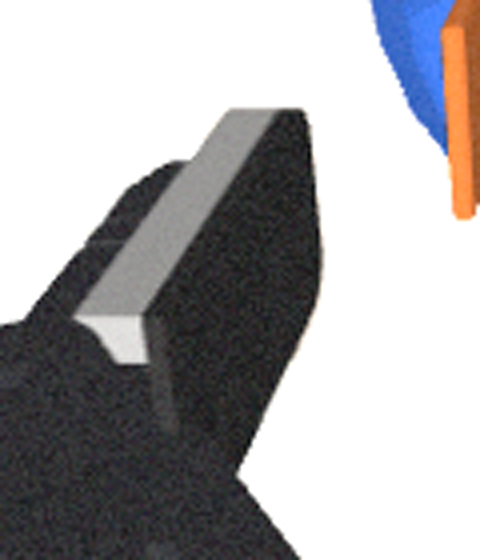

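Emit:
arm_command(rows=[[-0.0007,0,0.015,0,1],[-0.0007,0,0.03,0,1],[-0.0007,0,0.04,0,1],[-0.0007,0,0.044,0,1],[-0.0007,0,0.044,0,1],[-0.0007,0,0.044,0,0.9],[-0.0007,0,0.044,0,0.86],[-0.0007,0,0.044,0,0.82],[-0.0007,0,0.044,0,0.8],[-0.0007,0,0.044,0,0.8]], newtons=20)

```text
clock: 5.25
tcp_pos: [500.4, -21.1, 118.1]
ee_rot: [3.045, -0.773, 0.0]
contact_force: [0.7, 0.4, -0.3]
opening: 68.0
grip_force: 0.0
```

Emit:
arm_command(rows=[[0,0,0,0,0.77],[0,0,0,0,0.74],[0,0,0,0,0.71],[0,0,0,0,0.68],[0,0,0,0,0.65],[0,0,0,0,0.62],[0,0,0,0,0.6],[0,0,0,0,0.58],[0,0,0,0,0.56],[0,0,0,0,0.55]], newtons=20)

```text
clock: 6.5
tcp_pos: [500.7, -21.0, 119.8]
ee_rot: [-3.045, 0.773, -0.0]
contact_force: [-5.4, 1.9, 9.9]
opening: 55.0
grip_force: 19.7
```

Run:
```python
from h import *
rel([501.3,-21.1,119],-118.5)
```

```text
tcp [500.7 -21.  119.8] yang -118.5 tilt [ 1.e-04  0.e+00 -1.e+00] q6 1.886 F [-5.4  1.9  9.9] T [ 0.116  0.645 -0.045] open 55.02001815938861 grip 19.65411812067032 clk 6.5
shift [ 0.0007 -0.0002  0.001 ] ('yaw', np.float64(1.101715476544819e-05))
```

Emit:
arm_command(rows=[[-0.0005,0,-0.0005,0,0.4],[-0.0005,0,-0.001,0,0.3],[-0.0005,0,-0.001,0,0.2],[-0.0005,0,-0.001,0,0],[-0.0005,0,-0.001,0,0],[-0.0005,0,-0.001,0,0],[-0.0005,0,-0.001,0,0],[-0.0005,0,-0.001,0,0],[-0.0005,0,-0.001,0,0],[-0.0005,0,-0.001,0,0]], newtons=36)

```text
clock: 7.75
tcp_pos: [500.8, -21.0, 120.2]
ee_rot: [3.045, -0.773, 0.002]
contact_force: [-1.9, 0.4, 8.1]
opening: 55.1
grip_force: 37.0
```

Run:
```python
from h import *
rel([501.3,-21.1,119],-118.5)
```

```text
tcp [500.8 -21.  120.2] yang -118.49 tilt [ 1.1e-03 -3.0e-04 -1.0e+00] q6 1.886 F [-1.9  0.4  8.1] T [0.101 0.448 0.005] open 55.06219764709906 grip 36.986945271492004 clk 7.75
shift [ 0.0007 -0.0002  0.0017] ('yaw', np.float64(1.3991882575699795e-05))
```

Emit:
arm_command(rows=[[-0.0002,0,-0.0005,-0.005,0],[-0.0002,0,-0.001,-0.01,0],[-0.0002,0,-0.001,-0.016,0],[-0.0002,0,-0.001,-0.022,0],[-0.0002,0,-0.001,-0.028,0],[-0.0002,0,-0.001,-0.034,0],[-0.0002,0,-0.001,-0.04,0],[-0.0002,0,-0.001,-0.046,0],[-0.0002,0,-0.001,-0.05,0],[-0.0002,0,-0.001,-0.053,0]])

```text
clock: 9.0
tcp_pos: [500.9, -21.0, 120.3]
ee_rot: [3.131, -0.256, 0.003]
contact_force: [0.8, 0.0, 4.8]
opening: 53.8
grip_force: 37.5
```

Run:
```python
from h import *
rel([501.3,-21.1,119],-100)
```

```text
tcp [500.9 -21.  120.3] yang -99.36 tilt [ 2.1e-03 -4.0e-04 -1.0e+00] q6 1.552 F [0.8 0.  4.8] T [ 0.036  0.029 -0.027] open 53.84579552946631 grip 37.54007577896118 clk 9.0
shift [0.0005 0.     0.0017] ('yaw', np.float64(0.0017690213611148901))
```

```bash
cat >> h.py <<'E'
def stripe(z=154,name="pics/x.png"):
    p=viewer.camera_params("wrist");im=viewer.capture("wrist")[:,:,::-1].copy();cv2.imwrite(name,im)
    H,S,V=cv2.split(cv2.cvtColor(im,cv2.COLOR_BGR2HSV));m=((H>3)&(H<22)&(S>130)).astype(np.uint8)
    n,l,st,cen=cv2.connectedComponentsWithStats(m)
    for i in range(1,n):
        if st[i,4]>60 and 200<cen[i][0]<430:
            q=np.argwhere(l==i)[:,::-1].astype(float);P=plane(p,q,z)[:,:2];u,sv,vt=np.linalg.svd(P-P.mean(0))
            print(st[i],cen[i].round(1),P.mean(0).round(1),"dir",np.degrees(np.arctan2(vt[0,1],vt[0,0]))%180)
E
python3 - <<'E'
from h import *
stripe(name="pics/w3.png")
E
```

```text
[236 291  19  51 322] [244.6 312.2] [520.   -2.5] dir 150.99861190927442
[378 291  19  50 319] [388.3 312.4] [512.2 -48.9] dir 10.555217226613792
[273 353  87  11 957] [316. 358.] [499.1 -22.7] dir 80.60804599243464
```

View pics/w3.png

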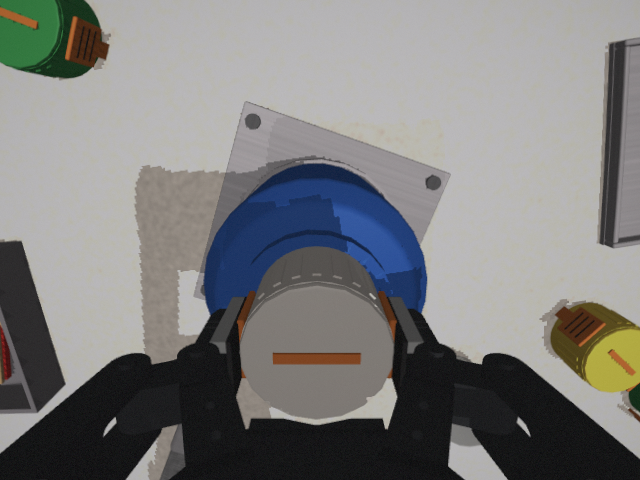

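The cap turned with the gripper: its stripe is now at 80.6° and centred at (316,358). From here I'll feel for the stop in small steps.

Emit:
arm_command(rows=[[0,0,0,-0.002,0],[0,0,-0.0003,-0.004,0],[0,0,-0.0005,-0.006,0],[0,0,-0.0005,-0.008,0],[0,0,-0.0005,-0.01,0],[0,0,-0.0005,-0.011,0],[0,0,-0.0005,-0.011,0],[0,0,-0.0005,-0.011,0],[0,0,-0.0005,-0.011,0],[0,0,-0.0005,-0.011,0]])

```text
clock: 10.3
tcp_pos: [500.4, -20.9, 120.3]
ee_rot: [3.138, -0.149, 0.002]
contact_force: [1.8, -0.1, 5.9]
opening: 54.1
grip_force: 37.5
```

```bash
python3 -c "
from h import *
rel([501.3,-21.1,119],-100)"
```

```text
tcp [500.4 -20.9 120.3] yang -95.43 tilt [ 1.1e-03 -3.0e-04 -1.0e+00] q6 1.484 F [ 1.8 -0.1  5.9] T [-0.037 -0.165  0.01 ] open 54.11673688001957 grip 37.53244757652283 clk 10.3
shift [0.0012 0.0001 0.0017] ('yaw', np.float64(0.012685392024349085))
```

Emit:
arm_command(rows=[[0,0,0,-0.002,0],[0,0,0,-0.004,0],[0,0,0,-0.006,0],[0,0,0,-0.008,0],[0,0,0,-0.01,0],[0,0,0,-0.011,0],[0,0,0,-0.011,0],[0,0,0,-0.011,0],[0,0,0,-0.011,0],[0,0,0,-0.011,0]])

```text
clock: 11.55
tcp_pos: [500.2, -20.9, 120.3]
ee_rot: [3.141, -0.04, 0.001]
contact_force: [0.8, -0.7, 6.2]
opening: 54.8
grip_force: 37.7
```

```bash
python3 -c "
from h import *
rel([501.3,-21.1,119],-100)"
```

```text
tcp [500.2 -20.9 120.3] yang -91.48 tilt [ 4.e-04 -3.e-04 -1.e+00] q6 1.415 F [ 0.8 -0.7  6.2] T [-0.027 -0.08  -0.044] open 54.82543267956212 grip 37.742409110069275 clk 11.55
shift [0.0015 0.0002 0.0018] ('yaw', np.float64(0.023673844970265475))
```

Emit:
arm_command(rows=[[0,0,0,-0.002,0],[0,0,0,-0.004,0],[0,0,0,-0.006,0],[0,0,0,-0.008,0],[0,0,0,-0.01,0],[0,0,0,-0.011,0],[0,0,0,-0.011,0],[0,0,0,-0.011,0],[0,0,0,-0.011,0],[0,0,0,-0.011,0]])

```text
clock: 12.8
tcp_pos: [500.0, -20.9, 120.3]
ee_rot: [3.141, 0.068, 0.0]
contact_force: [0.3, -0.3, 6.8]
opening: 54.3
grip_force: 37.8
```

```bash
python3 -c "
from h import *
rel([501.3,-21.1,119],-100)"
```

```text
tcp [500.  -20.9 120.3] yang -87.51 tilt [ 0.e+00 -2.e-04 -1.e+00] q6 1.346 F [ 0.3 -0.3  6.8] T [-0.011 -0.04  -0.06 ] open 54.33311367315383 grip 37.82077252864838 clk 12.8
shift [0.0017 0.0004 0.0017] ('yaw', np.float64(0.034692620917926104))
```

Emit:
arm_command(rows=[[0,0,0,-0.002,0],[0,0,0,-0.004,0],[0,0,0,-0.006,0],[0,0,0,-0.008,0],[0,0,0,-0.01,0],[0,0,0,-0.011,0],[0,0,0,-0.011,0],[0,0,0,-0.011,0],[0,0,0,-0.011,0],[0,0,0,-0.011,0]])

```text
clock: 14.05
tcp_pos: [500.0, -20.9, 120.3]
ee_rot: [3.136, 0.177, 0.0]
contact_force: [0.4, -1.2, 5.8]
opening: 54.8
grip_force: 37.9
```

```bash
python3 -c "
from h import *
rel([501.3,-21.1,119],-100)"
```

```text
tcp [500.  -20.9 120.3] yang -83.55 tilt [ 0.e+00 -2.e-04 -1.e+00] q6 1.276 F [ 0.4 -1.2  5.8] T [-0.072 -0.061 -0.027] open 54.77654895433783 grip 37.85542666912079 clk 14.05
shift [0.0016 0.0005 0.0017] ('yaw', np.float64(0.045685103048669067))
```

Emit:
arm_command(rows=[[0,0,0,-0.002,0],[0,0,0,-0.004,0],[0,0,0,-0.006,0],[0,0,0,-0.008,0],[0,0,0,-0.01,0],[0,0,0,-0.011,0],[0,0,0,-0.011,0],[0,0,0,-0.011,0],[0,0,0,-0.011,0],[0,0,0,-0.011,0]])

```text
clock: 15.3
tcp_pos: [500.0, -20.9, 120.3]
ee_rot: [3.128, 0.285, 0.0]
contact_force: [0.2, -0.6, 5.7]
opening: 54.4
grip_force: 37.9
```

```bash
python3 -c "
from h import *
rel([501.3,-21.1,119],-100)"
```

```text
tcp [500.  -20.9 120.3] yang -79.59 tilt [ 1.e-04 -2.e-04 -1.e+00] q6 1.207 F [ 0.2 -0.6  5.7] T [-0.047 -0.006 -0.019] open 54.435841029081125 grip 37.87197232246399 clk 15.3
shift [0.0016 0.0006 0.0017] ('yaw', np.float64(0.056686742542062594))
```

39° so far, with no stop felt.

Emit:
arm_command(rows=[[0,0,0,-0.002,0],[0,0,0,-0.004,0],[0,0,0,-0.006,0],[0,0,0,-0.008,0],[0,0,0,-0.01,0],[0,0,0,-0.011,0],[0,0,0,-0.011,0],[0,0,0,-0.011,0],[0,0,0,-0.011,0],[0,0,0,-0.011,0]])

```text
clock: 16.55
tcp_pos: [500.0, -20.9, 120.3]
ee_rot: [3.117, 0.393, -0.0]
contact_force: [-0.2, -1.0, 6.2]
opening: 54.1
grip_force: 37.9
```

```bash
python3 -c "
from h import *
rel([501.3,-21.1,119],-100)"
```

```text
tcp [500.  -20.9 120.3] yang -75.63 tilt [-0.e+00 -2.e-04 -1.e+00] q6 1.138 F [-0.2 -1.   6.2] T [-0.092 -0.001 -0.08 ] open 54.066973951501204 grip 37.88259208202362 clk 16.55
shift [0.0016 0.0007 0.0017] ('yaw', np.float64(0.06768396397991568))
```

Emit:
arm_command(rows=[[0,0,0,-0.002,0],[0,0,0,-0.004,0],[0,0,0,-0.006,0],[0,0,0,-0.008,0],[0,0,0,-0.01,0],[0,0,0,-0.011,0],[0,0,0,-0.011,0],[0,0,0,-0.011,0],[0,0,0,-0.011,0],[0,0,0,-0.011,0]])

```text
clock: 17.8
tcp_pos: [500.0, -20.9, 120.3]
ee_rot: [3.101, 0.5, 0.0]
contact_force: [0.6, -0.6, 6.7]
opening: 54.6
grip_force: 37.9
```

```bash
python3 -c "
from h import *
rel([501.3,-21.1,119],-100)"
```

```text
tcp [500.  -20.9 120.3] yang -71.68 tilt [ 0.e+00 -2.e-04 -1.e+00] q6 1.069 F [ 0.6 -0.6  6.7] T [ 0.027 -0.057 -0.063] open 54.624823962063935 grip 37.88910627365112 clk 17.8
shift [0.0015 0.0008 0.0018] ('yaw', np.float64(0.07867840887072804))
```

Emit:
arm_command(rows=[[0,0,0,-0.002,0],[0,0,0,-0.004,0],[0,0,0,-0.006,0],[0,0,0,-0.008,0],[0,0,0,-0.01,0],[0,0,0,-0.011,0],[0,0,0,-0.011,0],[0,0,0,-0.011,0],[0,0,0,-0.011,0],[0,0,0,-0.011,0]])

```text
clock: 19.05
tcp_pos: [500.0, -20.9, 120.3]
ee_rot: [3.082, 0.607, -0.0]
contact_force: [0.0, 0.2, 6.7]
opening: 54.4
grip_force: 37.9
```

```bash
python3 -c "
from h import *
rel([501.3,-21.1,119],-100)"
```

```text
tcp [500.  -20.9 120.3] yang -67.71 tilt [ 0.e+00 -2.e-04 -1.e+00] q6 1.0 F [0.  0.2 6.7] T [-0.018 -0.006 -0.011] open 54.374477474256146 grip 37.894583344459534 clk 19.05
shift [0.0015 0.0009 0.0017] ('yaw', np.float64(0.08968271570535633))
```

Emit:
arm_command(rows=[[0,0,0,-0.002,0],[0,0,0,-0.004,0],[0,0,0,-0.006,0],[0,0,0,-0.008,0],[0,0,0,-0.01,0],[0,0,0,-0.011,0],[0,0,0,-0.011,0],[0,0,0,-0.011,0],[0,0,0,-0.011,0],[0,0,0,-0.011,0]])

```text
clock: 20.3
tcp_pos: [500.0, -20.8, 120.3]
ee_rot: [3.059, 0.713, -0.0]
contact_force: [-0.2, -0.5, 6.9]
opening: 54.1
grip_force: 37.9
```

```bash
python3 -c "
from h import *
rel([501.3,-21.1,119],-100);stripe()"
```

```text
tcp [500.  -20.8 120.3] yang -63.75 tilt [-0.e+00 -2.e-04 -1.e+00] q6 0.931 F [-0.2 -0.5  6.9] T [ 0.012 -0.023 -0.051] open 54.12933031444895 grip 37.89715111255646 clk 20.3
shift [0.0014 0.0011 0.0017] ('yaw', np.float64(0.10068149504104637))
[236 291  19  51 323] [244.6 312.2] [503.3   6.2] dir 6.568198413481667
[378 291  19  50 314] [388.2 312.4] [524.1 -36. ] dir 46.445663450062995
[273 353  87  11 957] [316. 358.] [498.1 -22.4] dir 116.20061379884488
```

Emit:
arm_command(rows=[[0,0,0,-0.002,0],[0,0,0,-0.004,0],[0,0,0,-0.006,0],[0,0,0,-0.008,0],[0,0,0,-0.01,0],[0,0,0,-0.011,0],[0,0,0,-0.011,0],[0,0,0,-0.011,0],[0,0,0,-0.011,0],[0,0,0,-0.011,0]])

```text
clock: 21.6
tcp_pos: [500.0, -20.9, 120.3]
ee_rot: [3.033, 0.818, -0.0]
contact_force: [0.2, -0.7, 5.5]
opening: 54.5
grip_force: 37.9
```

```bash
python3 -c "
from h import *
rel([501.3,-21.1,119],-100)"
```

```text
tcp [500.  -20.9 120.3] yang -59.79 tilt [-0.e+00 -2.e-04 -1.e+00] q6 0.862 F [ 0.2 -0.7  5.5] T [-0.026 -0.072 -0.043] open 54.46586618351291 grip 37.90133535861969 clk 21.6
shift [0.0013 0.0011 0.0017] ('yaw', np.float64(0.11168194277282405))
```

Emit:
arm_command(rows=[[0,0,0,-0.002,0],[0,0,0,-0.004,0],[0,0,0,-0.006,0],[0,0,0,-0.008,0],[0,0,0,-0.01,0],[0,0,0,-0.011,0],[0,0,0,-0.011,0],[0,0,0,-0.011,0],[0,0,0,-0.011,0],[0,0,0,-0.011,0]])

```text
clock: 22.85
tcp_pos: [500.1, -20.9, 120.3]
ee_rot: [3.003, 0.923, 0.0]
contact_force: [0.3, -0.9, 6.8]
opening: 54.2
grip_force: 37.9
```

```bash
python3 -c "
from h import *
rel([501.3,-21.1,119],-100)"
```

```text
tcp [500.1 -20.9 120.3] yang -55.84 tilt [ 1.e-04 -3.e-04 -1.e+00] q6 0.793 F [ 0.3 -0.9  6.8] T [ 0.008 -0.085 -0.076] open 54.19317477449775 grip 37.850133776664734 clk 22.85
shift [0.0012 0.0011 0.0017] ('yaw', np.float64(0.12267482105010896))
```

Emit:
arm_command(rows=[[0,0,0,-0.001,0],[0,0,0,-0.002,0],[0,0,0,-0.003,0],[0,0,0,-0.004,0],[0,0,0,-0.005,0],[0,0,0,-0.006,0],[0,0,0,-0.007,0],[0,0,0,-0.008,0],[0,0,0,-0.008,0],[0,0,0,-0.008,0]])

```text
clock: 24.1
tcp_pos: [500.3, -21.2, 120.3]
ee_rot: [2.979, 0.995, 0.001]
contact_force: [0.5, -0.9, 4.9]
opening: 54.3
grip_force: 37.7
```

```bash
python3 -c "
from h import *
rel([501.3,-21.1,119],-100)"
```

```text
tcp [500.3 -21.2 120.3] yang -53.07 tilt [ 8.e-04 -3.e-04 -1.e+00] q6 0.744 F [ 0.5 -0.9  4.9] T [-0.119 -0.113 -0.461] open 54.25195940488393 grip 37.67949163913727 clk 24.1
shift [0.0011 0.0007 0.0017] ('yaw', np.float64(0.13035967533350004))
```

There's the stop: -0.46 N m at about 65°. I'll back off 1° and lift gently.

Emit:
arm_command(rows=[[0,0,0,0.002,0],[0,0,0,0.003,0],[0,0,-0.001,0.003,0],[0,0,-0.002,0.003,0],[0,0,-0.003,0.003,0],[0,0,-0.004,0.003,0],[0,0,-0.005,0.003,0],[0,0,-0.005,0.003,0],[0,0,-0.005,0.003,0],[0,0,-0.005,0.003,0]])

```text
clock: 25.35
tcp_pos: [500.0, -21.2, 122.2]
ee_rot: [2.987, 0.969, 0.0]
contact_force: [6.4, -2.7, -6.2]
opening: 54.3
grip_force: 39.9
```

```bash
python3 -c "
from h import *
rel([501.3,-21.1,119],-100)"
```

```text
tcp [500.  -21.2 122.2] yang -54.07 tilt [ 6.e-04 -9.e-04 -1.e+00] q6 0.762 F [ 6.4 -2.7 -6.2] T [-0.446 -0.908 -0.245] open 54.28631374012314 grip 39.8760062456131 clk 25.35
shift [0.0015 0.0009 0.0042] ('yaw', np.float64(0.12759524856067814))
```

The lift is resisted after about 1.9 mm, with torque and side force still on. I'll ease down, relieve both, and check again.

Emit:
arm_command(rows=[[0,0,0.001,0,0],[0,0,0.002,0,0],[0,0,0.0025,0.001,0],[0,0,0.0025,0.002,0],[0,0,0.0025,0.003,0],[0,0,0.0025,0.004,0],[0,0,0.0025,0.004,0],[0,0,0.0025,0.004,0],[0,0,0.0025,0.004,0],[0,0,0.0025,0.004,0]])

```text
clock: 26.6
tcp_pos: [499.9, -20.8, 121.8]
ee_rot: [3.0, 0.931, -0.0]
contact_force: [4.2, -4.3, 0.4]
opening: 53.8
grip_force: 41.7
```

```bash
python3 -c "
from h import *
rel([501.3,-21.1,119],-100);stripe(156,'pics/w4.png')"
```

```text
tcp [499.9 -20.8 121.8] yang -55.5 tilt [-1.e-04 -1.e-04 -1.e+00] q6 0.787 F [ 4.2 -4.3  0.4] T [-0.568 -0.552 -0.068] open 53.76104555691152 grip 41.71497166156769 clk 26.6
shift [0.0013 0.0013 0.0037] ('yaw', np.float64(0.12360239182579341))
[237 291  19  50 319] [245. 312.] [499.5   6.7] dir 14.82664006667224
[378 291  20  49 301] [388.1 311.4] [526.  -31.6] dir 54.886109430146206
[273 353  88  11 962] [316.3 358. ] [498.4 -22.3] dir 124.50329478775039
```

Emit:
arm_command(rows=[[0,0.0004,0,0,0],[0,0.0008,0,0,0],[0,0.0008,0,0,0],[0,0.0008,-0.001,0,0],[0,0.0008,-0.002,0,0],[0,0.0008,-0.003,0,0],[0,0.0008,-0.003,0,0],[0,0.0008,-0.003,0,0],[0,0.0008,-0.003,0,0],[0,0.0008,-0.003,0,0]])

```text
clock: 27.9
tcp_pos: [500.0, -21.1, 124.0]
ee_rot: [-3.0, -0.931, 0.001]
contact_force: [2.3, -1.2, -3.1]
opening: 54.0
grip_force: 41.1
```

```bash
python3 -c "
from h import *
rel([501.3,-21.1,119],-100)"
```

```text
tcp [500.  -21.1 124. ] yang -55.5 tilt [-7.e-04  3.e-04 -1.e+00] q6 0.786 F [ 2.3 -1.2 -3.1] T [-0.165 -0.251 -0.07 ] open 53.957957450964265 grip 41.0687255859375 clk 27.9
shift [0.0015 0.0009 0.0066] ('yaw', np.float64(0.12360062493924846))
```

Emit:
arm_command(rows=[[0,0.0003,-0.001,0,0],[0,0.0003,-0.002,0,0],[0,0.0003,-0.003,0,0],[0,0.0003,-0.004,0,0],[0,0.0003,-0.005,0,0],[0,0.0003,-0.006,0,0],[0,0.0003,-0.006,0,0],[0,0.0003,-0.006,0,0],[0,0.0003,-0.006,0,0],[0,0.0003,-0.006,0,0]])

```text
clock: 29.15
tcp_pos: [500.3, -21.4, 128.5]
ee_rot: [-3.0, -0.931, 0.0]
contact_force: [-0.3, -0.3, -0.7]
opening: 54.3
grip_force: 41.6
```

```bash
python3 -c "
from h import *
rel([501.3,-21.1,119],-100);stripe(160,'pics/w5.png')"
```

```text
tcp [500.3 -21.4 128.5] yang -55.5 tilt [-3.e-04  1.e-04 -1.e+00] q6 0.786 F [-0.3 -0.3 -0.7] T [ 0.011  0.032 -0.031] open 54.270555386756634 grip 41.57683610916138 clk 29.15
shift [0.0013 0.0004 0.0127] ('yaw', np.float64(0.12359746787573829))
[237 291  19  49 313] [244.9 311.6] [498.5   5.9] dir 14.456724078404392
[378 291  19  49 306] [387.9 311.5] [525.5 -33.4] dir 54.616952638970474
[273 353  87  11 957] [316. 358.] [497.2 -23.8] dir 124.46729588193489
```

The cap is free, moving with the gripper, and unloaded. Now the straight lift.

Emit:
arm_command(rows=[[0,0,-0.006,0,0],[0,0,-0.014,0,0],[0,0,-0.024,0,0],[0,0,-0.036,0,0],[0,0,-0.05,0,0],[0,0,-0.066,0,0],[0,0,-0.084,0,0],[0,0,-0.1,0,0],[0,0,-0.11,0,0],[0,0,-0.11,0,0]])

```text
clock: 30.45
tcp_pos: [501.0, -21.6, 211.9]
ee_rot: [3.0, 0.931, 0.002]
contact_force: [0.1, -0.3, -0.9]
opening: 54.0
grip_force: 41.5
```

Run:
```python
from h import *
rel([530.2,-303,210],-90)
stripe(245,'pics/w6.png')
p=viewer.camera_params("top");im=viewer.capture("top")[:,:,::-1].copy();g=cv2.cvtColor(im,cv2.COLOR_BGR2GRAY)
r=cv2.resize(np.clip(im[205:305,395:495]*1.5,0,255).astype(np.uint8),None,fx=5,fy=5,interpolation=cv2.INTER_CUBIC);cv2.imwrite("pics/tr.png",r)
```

```text
tcp [501.  -21.6 211.9] yang -55.5 tilt [ 1.6e-03 -3.0e-04 -1.0e+00] q6 0.786 F [ 0.1 -0.3 -0.9] T [-0.027 -0.072 -0.005] open 54.00603130821845 grip 41.50691092014313 clk 30.45
shift [-0.1804  0.3314  0.0028] ('yaw', np.float64(0.09582676441368233))
[237 291  19  50 309] [244.8 311.7] [499.9   6. ] dir 14.629097799863274
[378 291  19  48 304] [388.2 312. ] [526.5 -33. ] dir 54.777732352570794
[273 353  87  11 957] [316. 358.] [498.6 -23.3] dir 124.41137645901726
```

View pics/tr.png

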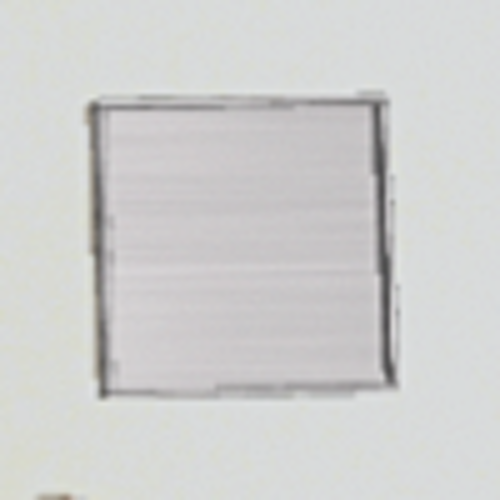

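Emit:
arm_command(rows=[[-0.012,0.022,0,0,0],[-0.03,0.055,0,0,0],[-0.055,0.101,0,0,0],[-0.083,0.152,0,0,0],[-0.11,0.202,0,0,0],[-0.135,0.248,0,0,0],[-0.156,0.287,0,0,0],[-0.172,0.316,0,0,0],[-0.18,0.331,0,0,0],[-0.18,0.331,0,0,0]])

```text
clock: 31.8
tcp_pos: [529.6, -303.0, 210.7]
ee_rot: [-3.0, -0.93, 0.0]
contact_force: [-0.3, 0.0, -1.8]
opening: 54.1
grip_force: 41.5
```

Run:
```python
from h import *
rel([530.2,-303,20],-55.5)
# cap height check from the side and top pictures at start: stripe triangulation
C=[];D=[]
for n,x0,x1,y0,y1 in(("top",314,334,258,276),("side",296,306,232,250)):
    im=cv2.imread(f"pics/{n}0.png");H,S,V=cv2.split(cv2.cvtColor(im,cv2.COLOR_BGR2HSV));m=(H>3)&(H<22)&(S>70)
    q=np.argwhere(m[y0:y1,x0:x1])[:,::-1]+[x0,y0];print(n,len(q),q.mean(0),q.min(0),q.max(0));p=viewer.camera_params(n);c,d=ray(p,[q.mean(0)]);C.append(c);D.append(d[0])
k=np.linalg.lstsq(np.c_[D[0],-D[1]],C[1]-C[0],rcond=None)[0];print(C[0]+k[0]*D[0],C[1]+k[1]*D[1])
```

```text
tcp [ 529.6 -303.   210.7] yang -55.56 tilt [-4.e-04  7.e-04 -1.e+00] q6 0.335 F [-0.3  0.  -1.8] T [ 0.013  0.053 -0.028] open 54.06952955639915 grip 41.51306748390198 clk 31.8
shift [0.0006 0.0007 0.2543] ('yaw', np.float64(-0.00016043239608368114))
top 33 [324.21212121 267.57575758] [318 264] [331 271]
side 51 [301.09803922 245.09803922] [297 234] [305 249]
[502.04723435 -21.06149563 131.43050132] [501.20924585 -20.52490757 131.40230047]
```

Emit:
arm_command(rows=[[0,0,0.02,0,0],[0,0,0.055,0,0],[0,0,0.095,0,0],[0,0,0.135,0,0],[0,0,0.175,0,0],[0,0,0.21,0,0],[0,0,0.235,0,0],[0,0,0.248,0,0],[0,0,0.252,0,0],[0,0,0.252,0,0]])

```text
clock: 33.05
tcp_pos: [530.4, -302.9, 22.8]
ee_rot: [2.999, 0.931, 0.001]
contact_force: [0.6, 0.3, -1.7]
opening: 54.0
grip_force: 41.5
```

Emit:
arm_command(rows=[[0,0,0.001,0,0],[0,0,0.002,0,0],[0,0,0.003,0,0],[0,0,0.004,0,0],[0,0,0.005,0,0],[0,0,0.006,0,0],[0,0,0.007,0,0],[0,0,0.007,0,0],[0,0,0.007,0,0],[0,0,0.007,0,0]])

```text
clock: 34.3
tcp_pos: [529.8, -302.6, 16.9]
ee_rot: [3.0, 0.931, 0.0]
contact_force: [0.0, -0.3, -0.6]
opening: 54.1
grip_force: 41.5
```

Emit:
arm_command(rows=[[0,0,0.0005,0,0],[0,0,0.001,0,0],[0,0,0.0015,0,0],[0,0,0.002,0,0],[0,0,0.0025,0,0],[0,0,0.003,0,0],[0,0,0.003,0,0],[0,0,0.003,0,0],[0,0,0.003,0,0],[0,0,0.003,0,0]])

```text
clock: 35.55
tcp_pos: [529.8, -302.5, 14.6]
ee_rot: [3.0, 0.932, -0.0]
contact_force: [-0.0, -0.1, -0.6]
opening: 54.1
grip_force: 41.5
```

Emit:
arm_command(rows=[[0,0,0.0005,0,0],[0,0,0.001,0,0],[0,0,0.0015,0,0],[0,0,0.002,0,0],[0,0,0.0025,0,0],[0,0,0.0025,0,0],[0,0,0.0025,0,0],[0,0,0.0025,0,0],[0,0,0.0025,0,0],[0,0,0.0025,0,0]])

```text
clock: 36.8
tcp_pos: [529.8, -302.5, 12.7]
ee_rot: [-3.0, -0.932, 0.0]
contact_force: [0.5, 0.1, -0.6]
opening: 54.2
grip_force: 41.5
```

Emit:
arm_command(rows=[[0,0,0.0005,0,0],[0,0,0.001,0,0],[0,0,0.0015,0,0],[0,0,0.002,0,0],[0,0,0.002,0,0],[0,0,0.002,0,0],[0,0,0.002,0,0],[0,0,0.002,0,0],[0,0,0.002,0,0],[0,0,0.002,0,0]])

```text
clock: 38.05
tcp_pos: [529.8, -302.6, 12.5]
ee_rot: [-3.0, -0.932, 0.0]
contact_force: [-3.1, 1.8, 7.1]
opening: 54.0
grip_force: 44.2
```

Touched down at TCP z 12.5 (7 N). I'll ease the pressure and release slowly.

Emit:
arm_command(rows=[[0,0,-0.0008,0,0],[0,0,-0.0012,0,0],[0,0,-0.0012,0,0.62],[0,0,-0.0012,0,0.64],[0,0,-0.0012,0,0.66],[0,0,-0.0012,0,0.69],[0,0,-0.0012,0,0.73],[0,0,-0.0012,0,0.78],[0,0,-0.0012,0,0.85],[0,0,-0.0012,0,0.88]], newtons=20)

```text
clock: 39.3
tcp_pos: [529.9, -302.6, 12.2]
ee_rot: [3.0, 0.931, 0.0]
contact_force: [0.8, 0.7, -0.3]
opening: 75.3
grip_force: 0.0
```

Run:
```python
from h import *
rel([529.8,-302.5,150],-55.5);stripe(46,'pics/w7.png')
```

```text
tcp [ 529.9 -302.6   12.2] yang -55.5 tilt [ 3.e-04 -2.e-04 -1.e+00] q6 0.335 F [ 0.8  0.7 -0.3] T [-0.054  0.013  0.039] open 75.28938820790377 grip 0.0 clk 39.3
shift [ 0.000e+00 -1.000e-04 -1.837e-01] ('yaw', np.float64(-1.132221431071735e-05))
[ 222  292   28   87 1330] [233.7 330.3] [ 521.1 -275.6] dir 22.945323270898285
[ 381  292   28   87 1276] [396.  330.2] [ 551.7 -320.2] dir 45.662017569042206
[271 354  88  11 965] [314.5 359. ] [ 527.4 -303.9] dir 124.42966214063969
```

View pics/w7.png

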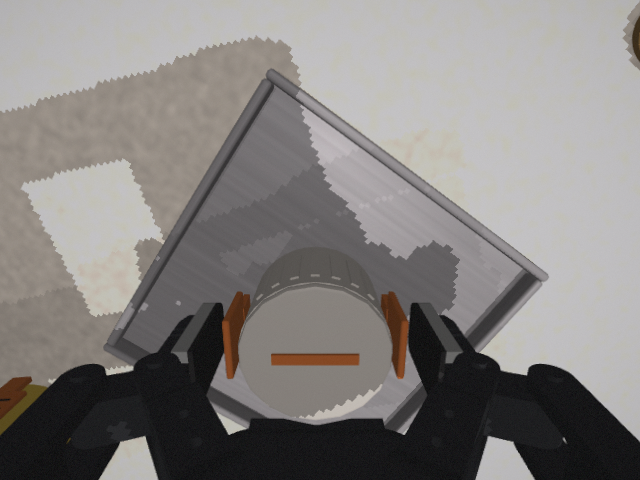

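The cap stands upright in the tray (stripe at (314,359)) and the fingers are clear of both tabs. I'll retreat straight up.

Emit:
arm_command(rows=[[0,0,-0.005,0,0.9],[0,0,-0.015,0,0.9],[0,0,-0.03,0,0.9],[0,0,-0.06,0,0.9],[0,0,-0.1,0,0.9],[0,0,-0.15,0,0.9],[0,0,-0.2,0,0.9],[0,0,-0.24,0,0.9],[0,0,-0.25,0,0.9],[0,0,-0.25,0,0.9]])

```text
clock: 40.6
tcp_pos: [529.8, -302.5, 199.9]
ee_rot: [3.0, 0.931, 0.001]
contact_force: [-0.2, -1.3, -0.7]
opening: 76.6
grip_force: 0.0
```

Run:
```python
from h import *
rel([529.8,-302.5,200],-55.5)
im=viewer.capture("side")[:,:,::-1].copy();cv2.imwrite("pics/s9.png",im)
```

```text
tcp [ 529.8 -302.5  199.9] yang -55.5 tilt [ 7.e-04 -5.e-04 -1.e+00] q6 0.335 F [-0.2 -1.3 -0.7] T [ 0.018  0.028 -0.003] open 76.6026686072753 grip 0.0 clk 40.6
shift [ 0.     -0.     -0.0001] ('yaw', np.float64(-5.943164440225246e-06))
```

View pics/s9.png

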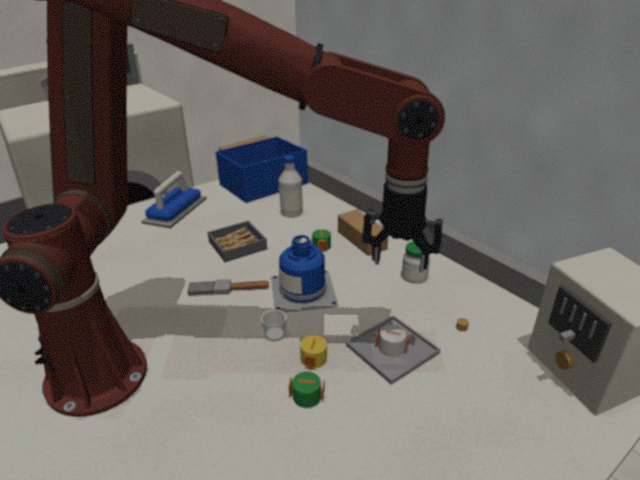

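The side view shows the cap upright near the middle of the tray at (393,341). The tub is open, the bystanders haven't moved, and the gripper is clear.

```bash
python3 -c "
from workcell import ticket
print(ticket.hand_in())"
```

```text
the job is handed in; nothing more can be done
None
```

The job is handed in (the hand-in returned no verdict): the cap was squeezed, turned about 65° to the stop, lifted off after one resisted first try that I eased and re-centred, and released upright near the middle of the steel tray; the last picture shows the other things where they were.

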